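# Straighten the leaning pocket books in the desk stand

### The arm

A 7-joint arm with a two-finger parallel gripper is mounted at the origin on the work surface. World frame = base frame: x ahead of the robot, y to its left, z up, the work surface at z = 0. Lengths are in m, angles in rad, forces in N, time in s.
With the tool pointing down it reaches from about 0.425 to 0.875 m from the base axis. Payload 4.7 kg.
Tool frame: the origin (TCP) lies midway between the tips of the shut fingers; the grasp point (between the pads) lies 19 mm behind it (ctrl.grip_point_offset is the distance from the TCP to the grasp point, in m); z points along the fingers, y is the line along which they close (so a half turn about z gives the same grasp; the last joint's range is limited). The gripper opens to 87 mm and grips with 3 to 60 N. Pads are 19 mm wide; open, the fingers measure 117 mm over their backs; the gripper's body (75 mm by 190 mm) begins 51 mm behind the grasp point.
Start: joints at [-1.243, 0.321, -0.07, 1.45, 0.023, 1.371, -0.057], TCP at [0.201, 0.618, 0.223] pointing down, gripper open.
Joint ranges: [-2.86, 2.86], [-0.3, 2.09], [-1.38, 1.24], [0.06, 2.45], [-1.56, 4.7], [0.09, 2.05], [-2.69, 2.69]. Speed limits (rad/s): [2.57, 2.57, 3.14, 3.14, 3.14, 3.14, 3.14].

### API

Orientations are given as a rotation vector (axis times angle).
In Python, from bench import ctrl gives the robot as it stands.
- The arm moves only by the tool move_arm, never from a script. Its argument "increments" is text: rows parted by semicolons, each of 7 numbers parted by spaces: the shift along the world's x, y, z in mm, then the turn, a rotation vector about the world's x, y, z in degrees, then the closure in counts, from 0 (fully open) to 255 (shut). A call has exactly 8 rows; each row shifts and turns the commanded pose from where the row before left it; what a row does not reach is not made up. A row lasts 1/12 s, in which the tool goes at most 41.7 mm and 7.16 degrees, less where a joint would pass 70% of its speed; a pose out of reach is approached as far as the arm can. A call with a gripper value outside its range is refused whole. The fingers move at their own pace and stop on an object; "grip_force" is the grip in N (left out, the last holds). Time passes only in rows, so rows that do not move let the fingers close, or fill a call up. It gives the time, the measured TCP pose, the force, the opening and the grip force at its end, in the units of the state.
- ctrl.get_state(): the state, without advancing time (a new reading comes with each control period).
- ctrl.get_image(name): name is "side" or "top"; returns a dict with "frame" (384x512x3 uint8, red, green, blue), "depth" (384x512 float32, m along the optical axis (not along the pixel's ray), 0 where there is no reading), "fx", "fy", "cx", "cy" (pixels), "k1" (the pictures are not rectified: a ray, as slopes to the right and down, at radius r is drawn at 1 + k1 r^2 times it, then the intrinsics apply), "position" and "orientation" of the camera in the world. Camera axes: x right, y down, z forward; pixel columns grow to the right and rows downward; lengths in m; the calibration is good to about 2 mm. A picture is of the moment at which its call begins.
- ctrl.close_job(): hands the job in; it is judged then, once.
Trained networks look in a picture, given as the dict that the camera call returned (one of the last four; its "shot" number tells which), for a name from the list of things; names that differ only in an ending like _2 or _b are one class to them, and where a whole thing is asked for, a point or a joint stands for the part that bears it (a point fixed in the world has none). Each returns a list of dicts, best first, with "score" (0 to 1); they miss things now and then, are a little off and sometimes report something else, mostly with a low value. They report only what shows in the picture. A call takes as long as a camera call. They do not tell look-alikes from the thing itself.
- ctrl.find_in(target, picture): "centre" ([x, y, z] in m, in world coordinates, good to about 4 mm: the middle of the surface that is visible of it).
- ctrl.silhouettes(target, picture): "region" (384x512 bool, what is visible of it).
The state is a dict: "time": time; "joint_positions": joint angles; "qd": joint speeds; "joint_torque": joint torques, N m; "position": TCP position; "tool_rot": TCP orientation; "ft_force": force on the tool from outside, world axes, zero at the start; "torque": the same for the moment, N m; "grip_width": opening from 0.0 (shut) to 1.0 (fully open); "grip_force": force on a finger pad.
Only numpy, scipy, OpenCV 4.12 (cv2) and the standard library are available. Lean on these libraries where they do the work, as an engineer would, in place of code of your own. Each camera call takes 0.05 s, during which the arm holds its last target. There are 200 camera calls.

### The job

The three pocket books in the small steel stand on the desk have slumped over. Push them upright and close together against the stand's tall backstop, and square them so that their ends are flush with the low ledge along the stand's far side. Don't knock any of them over flat, and leave them standing there.

Things in the scene. Friction and masses are not known exactly. Their poses are not given: they have to be found in the camera images.
- stand: Grey steel book stand, fixed. Origin on the desk. Floor plate 3 mm thick, x -80 to +66, y -100 to +100 mm, open on its -x and -y sides. Backstop: plate 75 mm high at the +y end, inner face at y = +90 mm, x -35 to +66. Ledge: wall 28 mm high along the +x side (away from the robot), inner face at x = +62 mm. Pushed home the books fill y = +30 to +90 mm, far ends touching the ledge; they slide easily (3 to 15 N).
- book_a: Pocket book, blue cover, same size as the other two: a rigid block 105 mm long (its x), 20 mm thick (y), 74 mm high (z), about 120 g. Origin: centre of its underside (the 105 x 20 mm edge it stands on). At the start its top leans 25 to 40 degrees towards the backstop. The three are in any order and jut out unevenly. A similar book lying flat on the desk is not part of the job.
- book_b: Pocket book, green cover, same size as the other two: a rigid block 105 mm long (its x), 20 mm thick (y), 74 mm high (z), about 120 g. Origin: centre of its underside (the 105 x 20 mm edge it stands on). At the start its top leans 25 to 40 degrees towards the backstop. The three are in any order and jut out unevenly. A similar book lying flat on the desk is not part of the job.
- book_c: Pocket book, grey cover, same size as the other two: a rigid block 105 mm long (its x), 20 mm thick (y), 74 mm high (z), about 120 g. Origin: centre of its underside (the 105 x 20 mm edge it stands on). At the start its top leans 25 to 40 degrees towards the backstop. The three are in any order and jut out unevenly. A similar book lying flat on the desk is not part of the job.
Mind the look-alikes: they are no part of the job. Of the things that look like the stand, take the one that is farthest to the robot's left at the start. Leave any turquoise look-alike of the book_b alone.

How it is judged:
By the outcome, as a careful person would: the job done as asked, in the order asked, and still so for the second after the job is handed in, with the robot touching nothing.
It also fails if it takes over 38 s, if anything falls off the work surface, if the arm or the gripper's body presses on something with over 40 N, if the wrist force passes 120 N, or if a joint passes its speed limit or range.

## Working session

There is one attempt and no reset: what is moved stays moved. The work goes in short steps, Python scripts to look and compute and a tool call to move; the robot and the scene stay as the last step left them, time stands still between calls to the robot, and variables do not carry over. Pictures are saved under pics/ and viewed, at most 10 in all, crops included, and the job is handed in when it is done.

Besides the shell and the picture viewer there is one more tool, called by a JSON object that holds its "fn" and its "kwargs", one argument or row to a line. move_arm: Moves the arm, as the interface text tells. Its arguments: {"type":"object","properties":{"increments":{"type":"string"},"grip_force":{"type":"number"}},"required":["increments"]}

```bash
mkdir -p pics; cat > h.py <<'E'
import numpy as np, cv2
from bench import ctrl
from scipy.spatial.transform import Rotation as R
def pose(im):
    o=np.array(im["orientation"],float)
    Rm=o if o.shape==(3,3) else (R.from_rotvec(o) if o.size==3 else R.from_quat(o)).as_matrix()
    return Rm,np.array(im["position"])
def cloud(im):
    K=np.array([[im["fx"],0,im["cx"]],[0,im["fy"],im["cy"]],[0,0,1.]])
    v,u=np.mgrid[0:384,0:512]
    p=cv2.undistortPoints(np.stack([u,v],-1).reshape(-1,1,2).astype(float),K,np.array([im["k1"],0,0,0.])).reshape(384,512,2)
    d=im["depth"][...,None]
    Rm,t=pose(im)
    W=np.concatenate([p*d,d],-1)@Rm.T+t
    W[im["depth"]==0]=np.nan
    return W
def save(im,n): cv2.imwrite(f"pics/{n}.png",im["frame"][...,::-1])
E
python3 - <<'E'
from h import *
for c in("side","top"):
    im=ctrl.get_image(c); save(im,c+"0"); print(c,im["position"],im["orientation"],im["fx"])
    W=cloud(im); np.save(c+"0.npy",W)
    for n in("stand","book_a","book_b","book_c"):
        print(n,[(np.round(d["centre"],3).tolist(),round(d["score"],2)) for d in ctrl.find_in(n,im)])
s=ctrl.get_state(); print(s["position"],s["tool_rot"],s["time"])
E
```

```text
side [ 0.14506953 -0.54550754  0.46815623] [-2.05671242  0.57395385 -0.29825468] 453.14080156056264
stand [([0.48, -0.174, 0.001], 0.76), ([0.539, 0.054, -0.002], 0.56)]
book_a [([0.408, 0.292, 0.021], 0.91), ([0.537, 0.151, 0.076], 0.67), ([0.523, 0.103, 0.048], 0.64), ([0.5, 0.171, 0.078], 0.61)]
book_b [([0.408, 0.292, 0.021], 0.91), ([0.537, 0.151, 0.076], 0.67), ([0.523, 0.103, 0.048], 0.64), ([0.5, 0.171, 0.078], 0.61)]
book_c [([0.408, 0.292, 0.021], 0.91), ([0.537, 0.151, 0.076], 0.67), ([0.523, 0.103, 0.048], 0.64), ([0.5, 0.171, 0.078], 0.61)]
top [0.3330288  0.05578445 1.04409465] [-2.1590016   2.11886703 -0.21275441] 490.7282307823779
stand [([0.474, -0.174, 0.003], 0.73), ([0.534, 0.058, -0.0], 0.59), ([0.525, 0.174, 0.069], 0.53)]
book_a [([0.413, 0.307, 0.019], 0.84), ([0.526, 0.176, 0.068], 0.75), ([0.542, 0.151, 0.065], 0.68), ([0.523, 0.111, 0.054], 0.59)]
book_b [([0.413, 0.307, 0.019], 0.84), ([0.526, 0.176, 0.068], 0.75), ([0.542, 0.151, 0.065], 0.68), ([0.523, 0.111, 0.054], 0.59)]
book_c [([0.413, 0.307, 0.019], 0.84), ([0.526, 0.176, 0.068], 0.75), ([0.542, 0.151, 0.065], 0.68), ([0.523, 0.111, 0.054], 0.59)]
[0.20064461 0.61824569 0.22251876] [ 4.90802630e-01  3.10299056e+00 -6.26740913e-05] 0.5
```

View pics/side0.png

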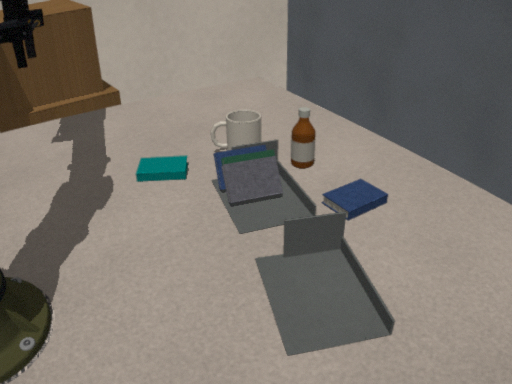

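View pics/top0.png

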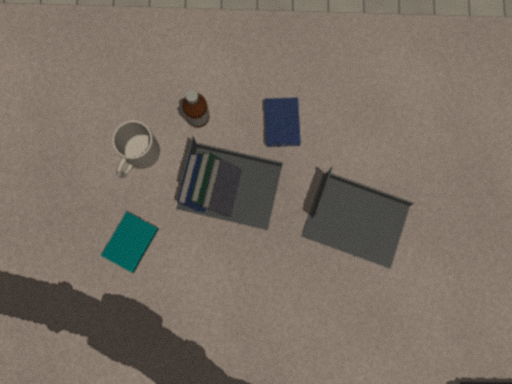

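The leftmost stand (top view around (230,185)) holds the books in the order blue, green, grey from the backstop. The blue and turquoise books lying flat, and the right-hand stand, are decoys. Next I fit the stand pose.

```bash
cat >> h.py <<'E'
def loc(W,p):  # p = x,y,yaw of stand -> stand coords mm
    c,s=np.cos(p[2]),np.sin(p[2]); d=W[...,:2]-p[:2]
    return np.stack([c*d[...,0]+s*d[...,1],-s*d[...,0]+c*d[...,1],W[...,2]],-1)*1000
E
python3 - <<'E'
from h import *
from scipy.optimize import least_squares
W=np.load("top0.npy")
im=ctrl.get_image("top"); 
F=cv2.cvtColor(im["frame"],cv2.COLOR_RGB2HSV)
print("floor px hsv",F[190,255],"desk",F[240,250], "z floor",np.nanmedian(W[180:200,250:262,2]),"desk",np.nanmedian(W[245:255,240:260,2]))
hsv=F.astype(int)
f=im["frame"].astype(int)
print(f[190,255],f[240,250])
m=((f[...,0]-f[...,2])<8)&(f.sum(-1)>100)
roi=np.zeros_like(m); roi[130:235,170:290]=1
m&=roi
# floor visible region: right edge (-y end) & bottom edge (-x) & ledge
pts=W[m&(W[...,2]<0.012)]
print(len(pts)); r=cv2.minAreaRect((pts[:,:2]*1000).astype(np.float32)); print("floor rect",r, cv2.boxPoints(r))
led=W[roi.astype(bool)&(W[...,2]>0.02)&(W[...,2]<0.034)]
np.save("mask.npy",m)
ys=W[roi.astype(bool)]
big=cv2.resize(im["frame"][120:240,165:295],None,fx=6,fy=5,interpolation=cv2.INTER_CUBIC)
mm=cv2.resize((m*255).astype(np.uint8)[120:240,165:295],None,fx=6,fy=5)
c,_=cv2.findContours(mm,cv2.RETR_EXTERNAL,2); cv2.drawContours(big,c,-1,(255,0,0),1)
cv2.imwrite("pics/crop.png",big[...,::-1])
E
```

```text
floor px hsv [24 18 72] desk [ 16  48 128] z floor 0.0036731004891287222 desk 0.0005659732814412566
[72 71 67] [128 117 104]
2955
floor rect ((569.8880615234375, 94.9691162109375), (214.12339782714844, 212.6465301513672), 77.5398178100586) [[442.96936   13.369545]
 [650.6073   -32.5113  ]
 [696.80676  176.5687  ]
 [489.16882  222.44952 ]]
```

View pics/crop.png

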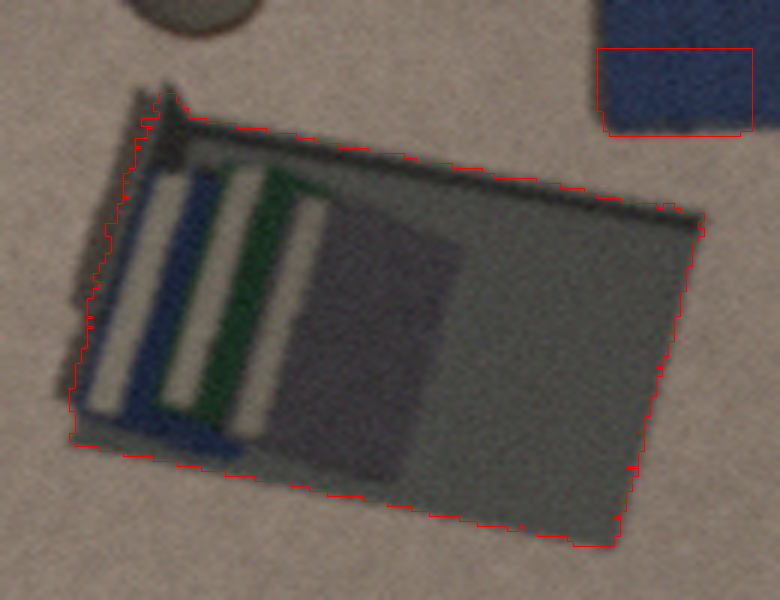

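The crop shows the whole stand. Its -x edge runs (177,209)→(267,229) in image pixels and its -y edge (267,229)→(282,163).

```bash
cat >> h.py <<'E'
def ray(im,u,v,z):
    K=np.array([[im["fx"],0,im["cx"]],[0,im["fy"],im["cy"]],[0,0,1.]])
    p=cv2.undistortPoints(np.array([[[u,v]]],float),K,np.array([im["k1"],0,0,0.])).ravel()
    Rm,t=pose(im); d=Rm@np.array([*p,1.]); return t+d*(z-t[2])/d[2]
E
python3 - <<'E'
from h import *
im=ctrl.get_image("top")
c=lambda x,y:(165+x/6-.5,120+y/5-.5)
A=ray(im,*c(72,445),.003);B=ray(im,*c(612,547),.003);C=ray(im,*c(703,215),.028);D=ray(im,*c(190,122),.028);E=ray(im,*c(700,232),.003)
print(A,B,C,D,np.linalg.norm(A-B),np.linalg.norm(E-B))
y1=np.arctan2(*(A-B)[1::-1])-np.pi/2; y2=np.arctan2(*(D-C)[1::-1])-np.pi/2; y3=np.arctan2(*(C-B)[1::-1])
print(np.degrees([y1,y2,y3]))
yaw=(y1+y2)/2
# origin: B=(-80,-100), C=(66,-100), A=(-80,100)
Rz=np.array([[np.cos(yaw),-np.sin(yaw)],[np.sin(yaw),np.cos(yaw)]])
for P,l in((A,(-80,100)),(B,(-80,-100)),(C,(66,-100))): print(P[:2]-Rz@np.array(l)/1000)
o=np.mean([P[:2]-Rz@np.array(l)/1000 for P,l in((A,(-80,100)),(B,(-80,-100)),(C,(66,-100)))],0)
p=np.array([*o,yaw]); print("p",p); np.save("p.npy",p)
for n in("top","side"):
    W=cloud(ctrl.get_image(n)); L=loc(W,p)
    x,y,z=L[...,0],L[...,1],L[...,2]
    print(n)
    for nm,k in(("backstop face",(abs(x)<25)&(z>45)&(z<73)&(y>75)&(y<110)),("ledge",(x>50)&(x<75)&(z>12)&(z<33)&(y<0)&(y>-95))):
        q=L[k]; print(nm,len(q),np.round(np.percentile(q,[5,50,95],axis=0),1).tolist() if len(q) else'')
    for yy in range(-30,100,8):
        k=(abs(x-5)<15)&(abs(y-yy)<4)&(z>0)&(z<110)
        if k.sum(): print(yy,np.round(np.percentile(z[k],[10,50,90]),0),end=' ')
    kb=(z>20)&(x>-130)&(x<60)&(y>-40)&(y<90)
    print('minx',np.percentile(x[kb],[1,3]))
    k=(z>35)&((abs(x)>75)|(abs(y)>105))&(x<250)&(x>-150)&(abs(y)<300)&(z<250)
    n_,lab=cv2.connectedComponents(k.astype(np.uint8))
    for i in range(1,n_):
        if (lab==i).sum()>60: q=L[lab==i]; print('\nobst',np.round(q.min(0)),np.round(q.max(0)),np.round(np.median(q,0)))
E
```

```text
[0.48531501 0.21157836 0.003     ] [0.44529017 0.01862994 0.003     ] [ 0.58516292 -0.01078779  0.028     ] [0.62188759 0.17244323 0.028     ] 0.1970560340839146 0.14165189782874255
[-11.7191189  -11.333521   -11.87721764]
[0.54371985 0.09760961]
[0.54365861 0.1006278 ]
[0.54047575 0.1003835 ]
p [ 0.54261807  0.0995403  -0.20117223]
top
backstop face 163 [[-21.5, 76.1, 66.3], [1.4, 83.7, 69.5], [22.0, 89.6, 72.3]]
ledge 153 [[61.7, -90.6, 14.2], [62.9, -46.2, 26.5], [65.7, -5.3, 30.0]]
-30 [1. 4. 6.] -22 [ 1.  4. 18.] -14 [18. 23. 28.] -6 [29. 34. 38.] 2 [41. 45. 51.] 10 [52. 56. 60.] 18 [62. 67. 73.] 26 [67. 72. 76.] 34 [61. 64. 67.] 42 [62. 67. 71.] 50 [70. 74. 77.] 58 [65. 68. 71.] 66 [64. 68. 73.] 74 [71. 74. 78.] 82 [67. 70. 72.] 90 [67. 71. 76.] minx [-71.81285792 -70.04045743]

obst [104.  77.  35.] [155. 128. 135.] [121.  97.  90.]

obst [-45. 164.  35.] [ 68. 243.  97.] [ 24. 213.  74.]

obst [ -34. -201.   35.] [  65. -185.   79.] [  15. -192.   74.]
side
backstop face 43 [[-22.7, 86.2, 69.7], [1.6, 88.9, 71.5], [22.1, 91.3, 72.7]]
ledge 205 [[60.7, -90.6, 13.0], [61.7, -51.0, 22.5], [64.3, -6.0, 28.7]]
-30 [3. 3. 4.] -22 [ 3. 14. 20.] -14 [ 3. 23. 29.] -6 [ 4. 33. 40.] 2 [40. 46. 51.] 10 [52. 57. 62.] 18 [62. 67. 72.] 26 [71. 73. 74.] 42 [66. 70. 74.] 50 [71. 74. 76.] 66 [68. 72. 76.] 74 [73. 76. 78.] 82 [72. 72. 72.] 90 [71. 73. 76.] minx [-73.36822353 -71.70124041]

obst [104.  73.  35.] [154. 115. 131.] [122.  88.  78.]

obst [-46. 159.  35.] [ 67. 242.  94.] [ 18. 180.  72.]

obst [ -35. -204.   35.] [  65. -186.   77.] [  13. -195.   57.]
```

{"fn": "move_arm", "kwargs": {
  "increments": "6 -12 0 0 0 -2 108;13 -24 0 0 0 -3.5 108;13 -24 0 0 0 -3.5 108;13 -24 0 0 0 -3.5 108;13 -24 0 0 0 -3.5 108;13 -24 0 0 0 -3.5 108;13 -24 0 0 0 -3.5 108;13 -24 0 0 0 -3.5 108",
  "grip_force": 20
}}

```text
time: 1.37
position: [0.2982, 0.4371, 0.2228]
tool_rot: [1.193, 2.906, 0.001]
ft_force: [0.1, -0.2, 0.4]
grip_width: 0.589
grip_force: 0.0
```

{"fn": "move_arm", "kwargs": {
  "increments": "13 -24 0 0 0 -3.5 108;13 -24 0 0 0 -3.5 108;13 -24 0 0 0 -3.5 108;13 -24 0 0 0 -3.5 108;13 -24 0 0 0 -3.5 108;13 -24 0 0 0 -3.5 108;13 -24 0 0 0 -3.5 108;13 -24 0 0 0 -3.5 108"
}}

```text
time: 2.03
position: [0.4024, 0.2443, 0.2228]
tool_rot: [1.863, 2.529, 0.001]
ft_force: [-0.1, 0.1, -0.7]
grip_width: 0.577
grip_force: 0.0
```

{"fn": "move_arm", "kwargs": {
  "increments": "13 -24 0 0 0 -3.5 108;13 -24 0 0 0 -3.5 108;13 -24 0 0 0 -3.5 108;13 -24 0 0 0 -3.5 108;13 -24 0 0 0 -3.5 108;13 -24 0 0 0 -3.5 108;13 -24 0 0 0 -3.5 108;13 -24 0 0 0 -3.5 108"
}}

```text
time: 2.7
position: [0.5061, 0.0521, 0.2228]
tool_rot: [2.42, 2.003, 0.001]
ft_force: [0.9, -0.2, 0.9]
grip_width: 0.577
grip_force: 0.0
```

```bash
cat >> h.py <<'E'
def st():
    s=ctrl.get_state(); p=np.load("p.npy")
    Rt=R.from_rotvec(s["tool_rot"]).as_matrix()
    a=np.degrees(np.arctan2(Rt[1,1],Rt[0,1]))-np.degrees(p[2])
    print("t",round(s["time"],2),"pos",np.round(np.array(s["position"])*1000,1),"local",np.round(loc(np.array(s["position"]),p),1),"tooly rel stand x",round(a,2),"z",np.round(Rt[:,2],3),"F",np.round(s["ft_force"],1),"w",round(s["grip_width"],3))
E
python3 -c "
from h import *
st(); print(np.round(ctrl.get_state()['joint_positions'],2))"
```

```text
t 2.7 pos [506.1  52.1 222.8] local [-26.3 -53.7 222.8] tooly rel stand x 0.77 z [ 0.  0. -1.] F [ 0.9 -0.2  0.9] w 0.577
[-0.66  0.01  0.51  1.81 -0.    1.32 -0.34]
```

{"fn": "move_arm", "kwargs": {
  "increments": "6 -2 -15 0 0 -0.8 108;5 -1 -30 0 0 0 108;0 0 -35 0 0 0 108;0 0 -38 0 0 0 108;0 0 -38 0 0 0 108;0 0 -30 0 0 0 108;0 0 -20 0 0 0 108;0 0 -6 0 0 0 108"
}}

```text
time: 3.37
position: [0.5137, 0.0499, 0.0072]
tool_rot: [-2.429, -1.989, 0.009]
ft_force: [-0.7, -0.5, 0.1]
grip_width: 0.576
grip_force: 0.0
```

```bash
python3 -c "
from h import *
st(); save(ctrl.get_image('side'),'s1')"
```

```text
t 3.37 pos [513.7  49.9   7.2] local [-18.4 -54.4   7.2] tooly rel stand x 0.15 z [-0.006 -0.002 -1.   ] F [-0.7 -0.5  0.1] w 0.576
```

View pics/s1.png

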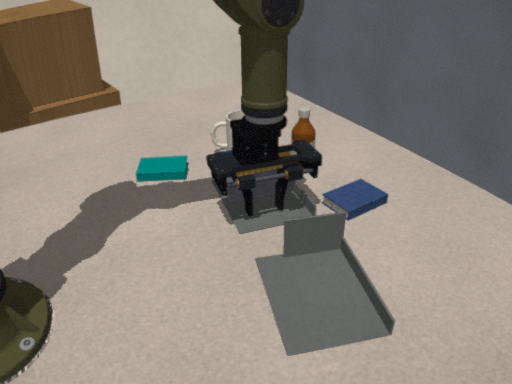

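The side view shows the open fingers at (250,200) and (282,195), just in front of the grey book over the floor plate. Now I push along stand +y.

{"fn": "move_arm", "kwargs": {
  "increments": "1 4 0 0 0 0 108;1 4.9 0 0 0 0 108;1 4.9 0 0 0 0 108;1 4.9 0 0 0 0 108;1 4.9 0 0 0 0 108;1 4.9 0 0 0 0 108;1 4.9 0.5 0 0 0 108;1 4.9 1 0 0 0 108"
}}

```text
time: 4.08
position: [0.5244, 0.0894, 0.012]
tool_rot: [2.429, 1.992, -0.002]
ft_force: [-1.2, -2.4, -1.5]
grip_width: 0.575
grip_force: 1.1
```

```bash
python3 -c "
from h import *
st()"
```

```text
t 4.08 pos [524.4  89.4  12. ] local [-15.8 -13.6  12. ] tooly rel stand x 0.24 z [-0.001 -0.001 -1.   ] F [-1.2 -2.4 -1.5] w 0.575
```

{"fn": "move_arm", "kwargs": {
  "increments": "0.8 3.9 0.5 0 0 0 108;0.8 3.9 0.5 0 0 0 108;0.8 3.9 0.5 0 0 0 108;0.8 3.9 0.5 0 0 0 108;0.6 3 0.5 0 0 0 108;0.5 2.5 0 0 0 0 108;0.5 2.5 0 0 0 0 108;0.4 2 0 0 0 0 108"
}}

```text
time: 4.75
position: [0.53, 0.1155, 0.0146]
tool_rot: [2.429, 1.993, 0.0]
ft_force: [0.1, -1.1, -0.4]
grip_width: 0.572
grip_force: 0.7
```

```bash
python3 -c "
from h import *
st(); p=np.load('p.npy')
for n in('top','side'):
    im=ctrl.get_image(n); save(im,n+'2')
cv2.imwrite('pics/c2.png',np.hstack([cv2.resize(cv2.imread('pics/'+n+'2.png')[s],(390,390)) for n,s in(('top',np.s_[120:240,165:295]),('side',np.s_[100:240,190:330]))]))"
```

```text
t 4.75 pos [530.  115.5  14.6] local [-15.6  13.1  14.6] tooly rel stand x 0.26 z [ 0.  0. -1.] F [ 0.1 -1.1 -0.4] w 0.572
```

View pics/c2.png

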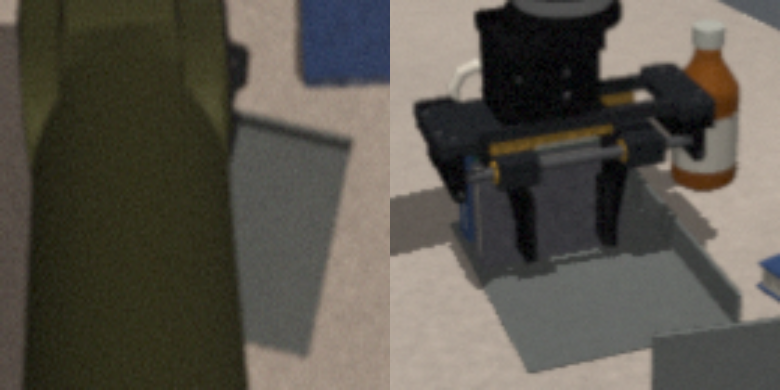

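The grey book is now nearly upright against the fingers (right half of the crop, around (560,210)). I keep pushing until the force rises.

{"fn": "move_arm", "kwargs": {
  "increments": "0.3 1.5 0 0 0 0 108;0.3 1.5 0 0 0 0 108;0.3 1.5 0 0 0 0 108;0.2 1 0 0 0 0 108;0.2 1 0 0 0 0 108;0.1 0.5 0 0 0 0 108;0 0 0 0 0 0 108;0 0 0 0 0 0 108"
}}

```text
time: 5.52
position: [0.5307, 0.119, 0.0146]
tool_rot: [2.431, 1.988, -0.005]
ft_force: [-3.5, -7.2, 5.0]
grip_width: 0.571
grip_force: 4.1
```

```bash
python3 -c "
from h import *
st()"
```

```text
t 5.52 pos [530.7 119.   14.6] local [-15.6  16.7  14.6] tooly rel stand x 0.1 z [-0.002 -0.003 -1.   ] F [-3.5 -7.2  5. ] w 0.571
```

{"fn": "move_arm", "kwargs": {
  "increments": "0 0 1.5 0 0 0 108;0 0 1.5 0 0 0 108;0.3 1.5 0 0 0 0 108;0.3 1.5 0 0 0 0 108;0.3 1.5 0 0 0 0 108;0.2 1 0 0 0 0 108;0 0 0 0 0 0 108;0 0 0 0 0 0 108"
}}

```text
time: 6.18
position: [0.5299, 0.1191, 0.0165]
tool_rot: [2.434, 1.982, -0.017]
ft_force: [-6.5, -17.3, 4.2]
grip_width: 0.576
grip_force: 9.0
```

```bash
python3 -c "
from h import *
st(); p=np.load('p.npy')
im=ctrl.get_image('side'); save(im,'side3'); L=loc(cloud(im),p)
x,y,z=[L[...,i] for i in range(3)]
k=(x>-50)&(x<40)&(y>0)&(y<60)&(z>15)&(z<70)
f=im['frame'].astype(int); 
print(np.round(np.percentile(L[k],[5,25,50,75,95],axis=0)))
cv2.imwrite('pics/c3.png',cv2.resize(cv2.imread('pics/side3.png')[100:240,190:330],(560,560),interpolation=2))"
```

```text
t 6.18 pos [529.9 119.1  16.5] local [-16.3  16.6  16.5] tooly rel stand x -0.15 z [-0.007 -0.009 -1.   ] F [ -6.5 -17.3   4.2] w 0.576
[[-49.   6.  18.]
 [-27.  10.  30.]
 [ -8.  28.  43.]
 [  9.  29.  58.]
 [ 18.  31.  67.]]
```

View pics/c3.png

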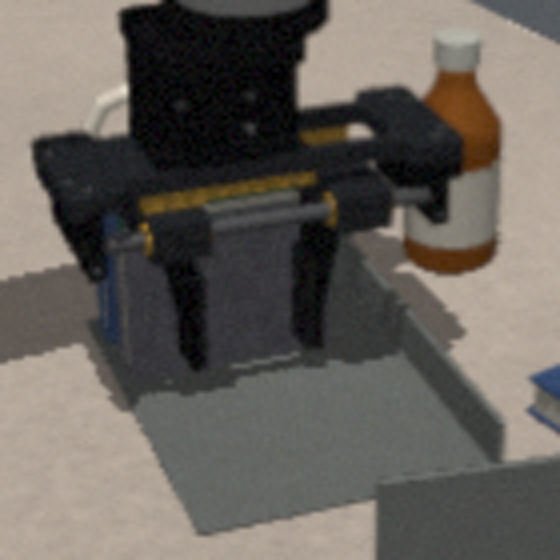

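The grey cover face sits at stand y≈29 over its whole height, which means the stack is home, with a firm 17 N stop. I back off and look.

{"fn": "move_arm", "kwargs": {
  "increments": "-0.6 -3 0 0 0 0 108;-0.6 -3 0 0 0 0 108;-1 -5 0 0 0 0 108;-3 -15 0 0 0 0 108;-5 -25 0 0 0 0 108;-5 -25 5 0 0 0 108;0 0 35 0 0 3 108;0 0 38 0 0 7 108"
}}

```text
time: 6.9
position: [0.5147, 0.0489, 0.0946]
tool_rot: [-2.245, -2.195, 0.007]
ft_force: [1.0, 0.9, 0.2]
grip_width: 0.578
grip_force: 0.0
```

{"fn": "move_arm", "kwargs": {
  "increments": "-20 0 35 0 0 7 108;-35 0 10 0 0 7 150;-36 0 0 0 0 7 200;-25 0 0 0 0 7 226;0 0 0 0 0 7 226;0 0 0 0 0 7 226;0 0 0 0 0 7 226;0 0 0 0 0 7 226"
}}

```text
time: 7.57
position: [0.4012, 0.0517, 0.1411]
tool_rot: [0.942, 2.996, 0.003]
ft_force: [0.4, 0.1, -0.3]
grip_width: 0.156
grip_force: 0.0
```

```bash
python3 -c "
from h import *
st(); p=np.load('p.npy')
T=[]
for n,s in(('top',np.s_[120:240,165:295]),('side',np.s_[100:240,190:330])):
    im=ctrl.get_image(n); T.append(cv2.resize(im['frame'][s],(390,390),interpolation=2)); L=loc(cloud(im),p)
    x,y,z=[L[...,i] for i in range(3)]
    k=(x>-60)&(x<30)&(y>20)&(y<38)&(z>10)&(z<65)
    if n=='side': print('face y vs z',np.polyfit(z[k],y[k],1),np.median(y[k]),k.sum()); print('y vs x',np.polyfit(x[k],y[k],1))
    for yy in (35,40,45,55,60,65,75,80,85):
        k=(abs(y-yy)<2.5)&(z>60)&(z<90)&(x<62); 
        if k.sum()>3: print(n,yy,k.sum(),np.round(np.percentile(x[k],[2,98])),np.round(np.median(z[k]),1))
cv2.imwrite('pics/c4.png',np.hstack(T)[...,::-1])"
```

```text
t 7.57 pos [401.2  51.7 141.1] local [-129.   -75.1  141.1] tooly rel stand x 66.63 z [ 0.002  0.002 -1.   ] F [ 0.4  0.1 -0.3] w 0.156
top 35 88 [-65.  27.] 74.3
top 40 119 [-70.  25.] 74.4
top 45 133 [-70.  28.] 74.5
top 55 123 [-62.  36.] 74.5
top 60 126 [-62.  34.] 74.8
top 65 129 [-62.  35.] 74.6
top 75 123 [-70.  27.] 74.2
top 80 127 [-70.  26.] 74.8
top 85 129 [-71.  27.] 74.5
face y vs z [-1.42729221e-03  2.85549818e+01] 28.49155903668882 1062
y vs x [-4.95766121e-03  2.84226349e+01]
side 35 20 [-71.  25.] 74.9
side 40 65 [-70.  25.] 74.5
side 45 121 [-73.  29.] 75.4
side 55 14 [-50.  33.] 75.1
side 60 53 [-62.  32.] 74.5
side 65 121 [-71.  35.] 75.5
side 75 11 [-65.  20.] 75.3
side 80 54 [-67.  25.] 74.6
side 85 119 [-74.  56.] 75.1
```

View pics/c4.png

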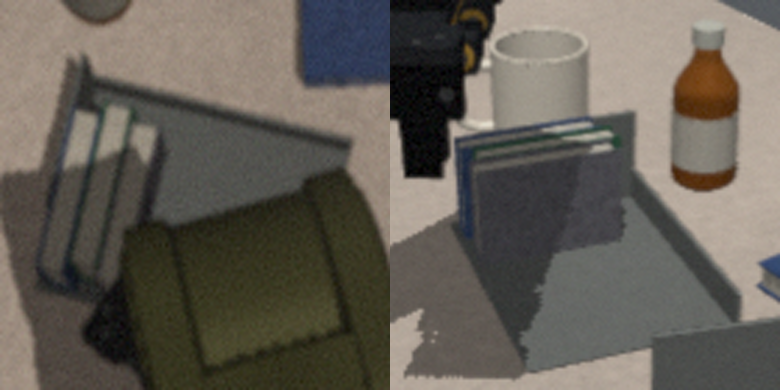

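The view shows three upright books packed against the backstop, tops at z≈75, near ends at stand x≈-62 to -72. Next I move to their near ends.

{"fn": "move_arm", "kwargs": {
  "increments": "7 18 0 0 0 4 230;10 25 0 0 0 6 230;10 25 0 0 0 6 230;10 25 0 0 0 6 230;8 20 0 0 0 1.4 230;5.5 14.5 -20 0 0 0 230;0 0 -35 0 0 0 230;0 0 -30 0 0 0 230"
}}

```text
time: 8.33
position: [0.4525, 0.1807, 0.0549]
tool_rot: [0.327, 3.123, 0.003]
ft_force: [-0.6, 0.3, -0.9]
grip_width: 0.095
grip_force: 0.0
```

```bash
python3 -c "
from h import *
st()"
```

```text
t 8.33 pos [452.5 180.7  54.9] local [-104.6   61.5   54.9] tooly rel stand x 89.56 z [ 0.002  0.002 -1.   ] F [-0.6  0.3 -0.9] w 0.095
```

{"fn": "move_arm", "kwargs": {
  "increments": "4.9 -1 -15 0 0 0.4 230;6.9 -1.4 -5 0 0 0 230;4.9 -1 0 0 0 0 230;4.9 -1 0 0 0 0 230;4.9 -1 0 0 0 0 230;4.9 -1 0 0 0 0 230;4.9 -1 0 0 0 0 230;3.9 -0.8 0 0 0 0 230"
}}

```text
time: 9.0
position: [0.4928, 0.1712, 0.0364]
tool_rot: [0.315, 3.125, 0.002]
ft_force: [-1.1, 0.3, 1.4]
grip_width: 0.098
grip_force: 0.9
```

{"fn": "move_arm", "kwargs": {
  "increments": "2 -0.4 0 0 0 0 230;2 -0.4 0 0 0 0 230;1.5 -0.3 0 0 0 0 230;1 -0.2 0 0 0 0 230;0.5 -0.1 0 0 0 0 230;0 0 0 0 0 0 230;0 0 0 0 0 0 230;0 0 0 0 0 0 230"
}}

```text
time: 9.67
position: [0.4989, 0.1696, 0.0356]
tool_rot: [0.314, 3.126, 0.0]
ft_force: [-1.0, 0.6, 0.1]
grip_width: 0.102
grip_force: 0.5
```

```bash
cat > chk.py <<'E'
from h import *
st(); p=np.load('p.npy')
for n in('top','side'):
    im=ctrl.get_image(n); save(im,n+'L'); L=loc(cloud(im),p)
    x,y,z=[L[...,i] for i in range(3)]
    k=(x>-40)&(x<50)&(y>20)&(y<38)&(z>10)&(z<65)
    if k.sum()>50: print(n,'face y',np.median(y[k]),'dy/dz',np.polyfit(z[k],y[k],1)[0],'dy/dx',np.polyfit(x[k],y[k],1)[0])
    for yy in (40,60,80):
        k=(abs(y-yy)<4)&(z>62)&(z<82)&(x<62)
        if k.sum()>3: print(n,yy,k.sum(),np.round(np.percentile(x[k],[2,98]),1),np.round(np.median(z[k]),1))
E
python3 chk.py
```

```text
t 9.67 pos [498.9 169.6  35.6] local [-56.8  59.9  35.6] tooly rel stand x 90.06 z [ 0.  0. -1.] F [-1.   0.6  0.1] w 0.102
top face y 25.516350930579854 dy/dz -0.00040628813396544815 dy/dx -0.055454039245942464
top 40 99 [11.  58.1] 75.0
top 60 62 [19.8 57.4] 74.9
side face y 25.65303669148169 dy/dz 0.00044040649478850884 dy/dx -0.05504415200650009
side 40 88 [-56.5  59.6] 75.2
side 60 39 [12.  55.3] 74.6
side 80 24 [21.2 56.2] 74.5
```

{"fn": "move_arm", "kwargs": {
  "increments": "1 -0.2 0 0 0 0 230;1 -0.2 0 0 0 0 230;1 -0.2 0 0 0 0 230;1 -0.2 0 0 0 0 230;0 0 0 0 0 0 230;0 0 0 0 0 0 230;0 0 0 0 0 0 230;0 0 0 0 0 0 230"
}}

```text
time: 10.43
position: [0.5012, 0.1691, 0.0353]
tool_rot: [-0.313, -3.122, 0.0]
ft_force: [-6.3, 0.4, 2.6]
grip_width: 0.096
grip_force: 3.0
```

```bash
python3 chk.py
```

```text
t 10.43 pos [501.2 169.1  35.3] local [-54.5  59.9  35.3] tooly rel stand x 90.06 z [-0.003  0.    -1.   ] F [-6.3  0.4  2.6] w 0.096
top face y 25.39521069128078 dy/dz -0.0010564717538696633 dy/dx -0.059349647208711956
top 40 92 [13.9 59.2] 75.0
top 60 62 [24.8 59.7] 74.5
side face y 25.720571186240278 dy/dz 0.0032200106115802857 dy/dx -0.061135301242962854
side 40 89 [-57.4  60.7] 75.1
side 60 35 [16.8 57.1] 74.8
side 80 27 [23.5 59.2] 74.4
```

{"fn": "move_arm", "kwargs": {
  "increments": "1 -0.2 0 0 0 0 230;1 -0.2 0 0 0 0 230;1 -0.2 0 0 0 0 230;0 0 0 0 0 0 230;0 0 0 0 0 0 230;0 0 0 0 0 0 230;-5 1 0 0 0 0 230;-15 3 0 0 0 0 230"
}}

```text
time: 11.2
position: [0.4882, 0.1716, 0.036]
tool_rot: [0.316, 3.122, 0.0]
ft_force: [0.2, 0.3, 0.2]
grip_width: 0.097
grip_force: 0.0
```

```bash
python3 chk.py
```

```text
t 11.2 pos [488.2 171.6  36. ] local [-67.7  59.7  36. ] tooly rel stand x 89.96 z [ 0.004 -0.    -1.   ] F [0.2 0.3 0.2] w 0.097
top face y 25.754041934734122 dy/dz -0.007864512750273125 dy/dx -0.06062531662651398
top 40 122 [-2.5 58.1] 74.9
top 60 99 [ 6.9 59.6] 74.8
top 80 28 [43.5 59.6] 74.0
side face y 25.659214709311936 dy/dz -0.0011337706971105725 dy/dx -0.0583705389842401
side 40 103 [-70.2  59.1] 74.7
side 60 53 [-3.9 56.7] 74.3
side 80 46 [ 4.8 59.1] 74.6
```

{"fn": "move_arm", "kwargs": {
  "increments": "-16.7 3.4 20 0 0 0 200;0 0 40 0 0 -6.5 150;0 0 40 0 0 -6.5 108;7.5 -11.7 0 0 0 -6.5 108;7.5 -11.7 0 0 0 -6.5 108;7.5 -11.7 0 0 0 -6.5 108;7.5 -11.7 0 0 0 -6.5 108;7.5 -11.7 0 0 0 -6.5 108"
}}

```text
time: 11.97
position: [0.5083, 0.1161, 0.1362]
tool_rot: [1.506, 2.755, 0.002]
ft_force: [0.9, 0.5, 0.6]
grip_width: 0.555
grip_force: 0.0
```

{"fn": "move_arm", "kwargs": {
  "increments": "7.5 -11.7 0 0 0 -6.5 108;7.5 -11.7 0 0 0 -6.5 108;7.5 -11.7 0 0 0 -6.5 108;7.5 -11.7 0 0 0 -6.5 108;0 0 0 0 0 -6.5 108;0 0 0 0 0 -6.5 108;0 0 0 0 0 -5.5 108;0 0 0 0 0 0 108"
}}

```text
time: 12.63
position: [0.5379, 0.0695, 0.1359]
tool_rot: [2.434, 1.983, 0.002]
ft_force: [-0.8, 0.3, 0.3]
grip_width: 0.578
grip_force: 0.0
```

```bash
python3 chk.py
```

```text
t 12.63 pos [537.9  69.5 135.9] local [  1.4 -30.3 135.9] tooly rel stand x -0.13 z [ 0.002 -0.001 -1.   ] F [-0.8  0.3  0.3] w 0.578
top 60 123 [-39.5  25.6] 74.5
top 80 194 [-38.9  57.6] 74.5
side face y 25.64569342183455 dy/dz 0.001854189229488958 dy/dx -0.061364807898812684
side 40 138 [-36.9  60.2] 74.8
side 60 81 [-40.1  57.1] 74.3
side 80 82 [-40.4  58.8] 74.6
```

{"fn": "move_arm", "kwargs": {
  "increments": "0 0 -20 0 0 0 108;0 0 -32 0 0 0 108;0 0 -34 0 0 0 108;0 0 -22 0 0 0 108;0 0 -8 0 0 0 108;0.8 3.9 0 0 0 0 108;1.6 7.8 0 0 0 0 108;1.6 7.8 0 0 0 0 108"
}}

```text
time: 13.4
position: [0.5425, 0.0907, 0.0214]
tool_rot: [2.431, 1.988, 0.005]
ft_force: [-0.1, -0.3, 0.1]
grip_width: 0.576
grip_force: 0.0
```

{"fn": "move_arm", "kwargs": {
  "increments": "1.2 5.9 0 0 0 0 108;1 4.9 0 0 0 0 108;1 4.9 0 0 0 0 108;0.8 3.9 0 0 0 0 108;0.6 2.9 0 0 0 0 108;0.4 2 0 0 0 0 108;0.4 2 0 0 0 0 108;0 0 0 0 0 0 108"
}}

```text
time: 14.07
position: [0.546, 0.1158, 0.0195]
tool_rot: [2.433, 1.987, -0.001]
ft_force: [-0.5, -0.8, 0.7]
grip_width: 0.575
grip_force: 0.5
```

```bash
python3 chk.py
```

```text
t 14.07 pos [546.  115.8  19.5] local [ 0.1 16.6 19.5] tooly rel stand x 0.02 z [-0.    -0.001 -1.   ] F [-0.5 -0.8  0.7] w 0.575
side face y 28.47559817061443 dy/dz -0.005438629282298389 dy/dx -0.006705178071313211
side 60 33 [-2.5 40.6] 74.5
```

{"fn": "move_arm", "kwargs": {
  "increments": "0.2 1 0 0 0 0 108;0.2 1 0 0 0 0 108;0.2 1 0 0 0 0 108;0 0 0 0 0 0 108;0 0 0 0 0 0 108;-0.6 -3 0 0 0 0 108;-1.6 -8 0 0 0 0 108;-4 -20 0 0 0 0 108"
}}

```text
time: 14.83
position: [0.5409, 0.0915, 0.0196]
tool_rot: [-2.427, -1.994, -0.003]
ft_force: [1.0, 0.5, 0.2]
grip_width: 0.576
grip_force: 0.0
```

{"fn": "move_arm", "kwargs": {
  "increments": "-5 -25 0 0 0 0 108;0 0 30 0 0 3 108;0 0 38 0 0 7 108;-10 0 38 0 0 7 150;-30 2 10 0 0 7 180;-38 5 0 0 0 7 182;-38 5 0 0 0 7 182;-30 5 0 0 0 7 182"
}}

```text
time: 15.5
position: [0.3871, 0.0805, 0.1355]
tool_rot: [-1.477, -2.772, -0.002]
ft_force: [-0.6, 0.2, 0.6]
grip_width: 0.32
grip_force: 0.0
```

```bash
python3 chk.py; python3 -c "
import cv2,numpy as np
cv2.imwrite('pics/c5.png',np.hstack([cv2.resize(cv2.imread('pics/'+n+'L.png')[s],(390,390),interpolation=2) for n,s in(('top',np.s_[120:240,165:295]),('side',np.s_[100:240,190:330]))]))"
```

```text
t 15.5 pos [387.1  80.5 135.5] local [-148.6  -49.7  135.5] tooly rel stand x 45.42 z [ 0.     0.001 -1.   ] F [-0.6  0.2  0.6] w 0.32
top face y 29.354395292600024 dy/dz 0.003960556773235945 dy/dx -0.007890441083143065
top 40 196 [-39.6  58.1] 74.9
top 60 194 [-39.3  58. ] 74.3
top 80 193 [-38.6  57.7] 74.8
side face y 28.557540382223948 dy/dz -0.002562442812597172 dy/dx -0.004844520452624752
side 40 90 [-41.2  57.4] 74.5
side 60 87 [-40.5  56.1] 74.5
side 80 80 [-40.2  58.6] 74.7
```

View pics/c5.png

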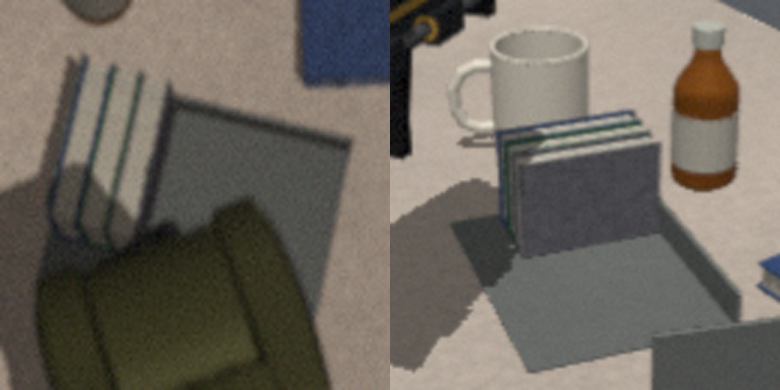

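All three books are upright, tight together and level at their ends. One gentle press on the near ends will confirm ledge contact.

{"fn": "move_arm", "kwargs": {
  "increments": "11 15 0 0 0 6.5 182;12 16.6 0 0 0 6.5 182;12 16.6 0 0 0 6.5 182;12 16.6 0 0 0 6.5 182;12 16.6 0 0 0 6.5 182;12 16.6 0 0 0 6.5 182;0 0 -20 0 0 5.6 182;0 0 -32 0 0 0 182"
}}

```text
time: 16.27
position: [0.4646, 0.1809, 0.0857]
tool_rot: [0.316, 3.119, 0.007]
ft_force: [0.9, 0.5, -1.3]
grip_width: 0.292
grip_force: 0.0
```

{"fn": "move_arm", "kwargs": {
  "increments": "0 0 -32 0 0 0 182;0 0 -16 0 0 0 182;7 -1.4 0 0 0 0 182;7 -1.4 0 0 0 0 182;7 -1.4 0 0 0 0 182;7 -1.4 0 0 0 0 182;5 -1 0 0 0 0 182;0 0 0 0 0 0 182"
}}

```text
time: 16.93
position: [0.4959, 0.1715, 0.0369]
tool_rot: [0.327, 3.121, 0.002]
ft_force: [-0.2, -0.1, 0.3]
grip_width: 0.287
grip_force: 0.0
```

```bash
python3 chk.py
```

```text
t 16.93 pos [495.9 171.5  36.9] local [-60.1  61.2  36.9] tooly rel stand x 89.58 z [ 0.003  0.001 -1.   ] F [-0.2 -0.1  0.3] w 0.287
top face y 29.278744678146133 dy/dz -0.00119991187669612 dy/dx -0.0020179723520434385
top 40 104 [ 6.1 57.7] 75.0
top 60 87 [10.2 59.2] 74.6
top 80 7 [53.3 59.4] 76.3
side face y 28.511601553277057 dy/dz 0.0006641672806515602 dy/dx -0.003835048067486706
side 40 102 [-71.8  57.2] 73.5
side 60 38 [ 6.5 57.2] 74.5
side 80 35 [11.7 58.8] 74.8
```

{"fn": "move_arm", "kwargs": {
  "increments": "2 -0.8 0 0 0 0.4 182;2 -0.4 0 0 0 0 182;1 -0.2 0 0 0 0 182;1 -0.2 0 0 0 0 182;1 -0.2 0 0 0 0 182;1 -0.2 0 0 0 0 182;0 0 0 0 0 0 182;0 0 0 0 0 0 182"
}}

```text
time: 17.7
position: [0.5012, 0.1698, 0.0355]
tool_rot: [-0.314, -3.125, 0.0]
ft_force: [-1.6, -0.0, 0.3]
grip_width: 0.288
grip_force: 0.5
```

```bash
python3 chk.py
```

```text
t 17.7 pos [501.2 169.8  35.5] local [-54.6  60.5  35.5] tooly rel stand x 90.05 z [-0.001  0.    -1.   ] F [-1.6 -0.   0.3] w 0.288
top face y 29.290637020461403 dy/dz -0.0007996313873563697 dy/dx -0.005821358478631293
top 40 90 [13.  58.4] 74.6
top 60 72 [16.5 58.9] 74.7
side face y 28.486617124180665 dy/dz 0.0005477652521491668 dy/dx -0.0019017605230293834
side 40 101 [-65.3  56.8] 72.4
side 60 38 [14.  58.5] 74.3
side 80 27 [21.1 59.2] 74.8
```

Contact is just starting, so I press 3 mm more, then retreat.

{"fn": "move_arm", "kwargs": {
  "increments": "1 -0.2 0 0 0 0 182;1 -0.2 0 0 0 0 182;1 -0.2 0 0 0 0 182;0.5 -0.1 0 0 0 0 182;0 0 0 0 0 0 182;0 0 0 0 0 0 182;0 0 0 0 0 0 182;0 0 0 0 0 0 182"
}}

```text
time: 18.47
position: [0.5011, 0.1698, 0.0348]
tool_rot: [-0.312, -3.118, 0.001]
ft_force: [-9.7, 1.2, 5.6]
grip_width: 0.288
grip_force: 5.0
```

{"fn": "move_arm", "kwargs": {
  "increments": "-3 0.6 0 0 0 0 182;-7 1.4 0 0 0 0 182;-20 4 0 0 0 0 182;-15 3 20 0 0 0 182;0 0 38 0 0 0 182;0 0 38 0 0 0 182;-5 -35 10 0 0 0 182;0 -40 0 0 0 0 182"
}}

```text
time: 19.13
position: [0.4573, 0.1055, 0.1454]
tool_rot: [0.304, 3.119, 0.007]
ft_force: [0.7, -1.1, -0.3]
grip_width: 0.287
grip_force: 0.0
```

{"fn": "move_arm", "kwargs": {
  "increments": "0 -40 0 0 0 0 182;0 -40 0 0 0 0 182;0 -40 0 0 0 0 182;0 0 0 0 0 0 182;0 0 0 0 0 0 182;0 0 0 0 0 0 182;0 0 0 0 0 0 182;0 0 0 0 0 0 182"
}}

```text
time: 19.8
position: [0.455, -0.0157, 0.1415]
tool_rot: [0.31, 3.126, -0.0]
ft_force: [-0.3, -0.3, 0.6]
grip_width: 0.287
grip_force: 0.0
```

```bash
python3 chk.py; python3 -c "
import cv2,numpy as np
cv2.imwrite('pics/c6.png',np.hstack([cv2.resize(cv2.imread('pics/'+n+'L.png')[s],(390,390),interpolation=2) for n,s in(('top',np.s_[120:240,165:295]),('side',np.s_[100:240,190:330]))]))"
```

```text
t 19.8 pos [455.  -15.7 141.5] local [ -62.8 -130.4  141.5] tooly rel stand x 90.19 z [ 0. -0. -1.] F [-0.3 -0.3  0.6] w 0.287
top face y 29.3575889851532 dy/dz 0.002765461973204659 dy/dx -0.025050305200414912
top 40 195 [-39.5  57.6] 74.5
top 60 200 [-39.   58.3] 74.5
top 80 190 [-39.1  57.6] 74.6
side face y 28.56227003257918 dy/dz -0.0006262400055478645 dy/dx -0.004246028589808061
side 40 50 [-41.2  57.3] 74.2
side 60 20 [-41.3 -22.2] 74.1
side 80 24 [-40.4 -15.5] 74.6
```

View pics/c6.png

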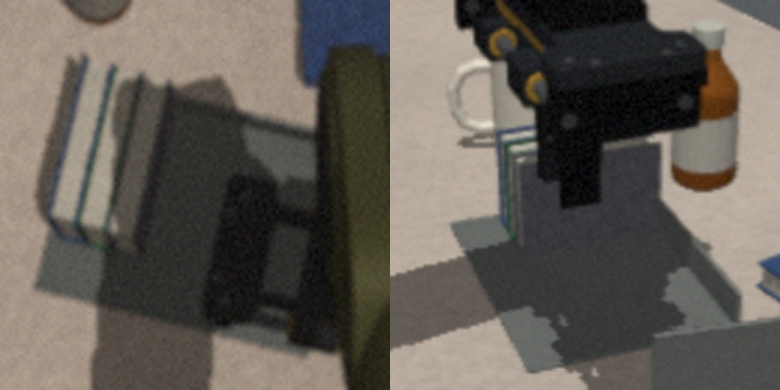

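The books are upright, tight and flush with a firm stop, and the gripper is clear of them. I hand the job in.

```bash
python3 -c "
from bench import ctrl
print(ctrl.close_job())"
```

```text
the job is handed in; nothing more can be done
None
```

The three books stand upright and tight against the backstop, their far ends against the ledge to within about 1 mm by camera; I handed the job in at about 20 s of the 38 s with the gripper clear, and it returned no verdict.

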